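# Open the air valve under the riser shelf

### The arm

A 7-joint arm with a two-finger parallel gripper is mounted at the origin on the work surface. World frame = base frame: x ahead of the robot, y to its left, z up, the work surface at z = 0. Lengths are in m, angles in rad, forces in N, time in s.
With the tool pointing down it reaches from about 0.4 to 0.85 m from the base axis. Payload 10.4 kg.
Tool frame: the origin (TCP) lies at the very end of the fingers, on their centre line; the grasp point (between the pads) lies 19 mm behind it (manip.grip_depth is the distance from the TCP to the grasp point, in m); z points along the fingers, y is the direction in which the jaws open and shut (so a half turn about z gives the same grasp; the last joint's range is limited). The gripper opens to 85 mm and grips with 20 to 120 N. Pads are 22 mm wide; open, the fingers measure 114 mm over their backs; the gripper's body (76 mm by 85 mm) begins 54 mm behind the grasp point. The pads swing forward as they close: fully open they stand 13 mm farther back than shut.
Start: joints at [-1.182, 0.332, -0.065, 1.46, 0.022, 1.35, -0.088], TCP at [0.25, 0.573, 0.194] pointing down, gripper open.
Joint ranges: [-2.6, 2.6], [-0.5, 2.12], [-1.47, 1.34], [0.16, 2.42], [-1.27, 4.41], [0.06, 2.06], [-2.6, 2.6]. Speed limits (rad/s): [2.22, 2.22, 2.79, 2.79, 3.14, 3.14, 3.14].

### API

Orientations are given as a unit quaternion [x, y, z, w].
In Python, from workcell import manip gives the robot as it stands.
- The arm moves only by the tool step_arm, never from a script. Its argument "motion" is a list of rows, each a list of 6 numbers: the shift along the tool's x, y, z in mm, then the turn, a rotation vector about the tool's x, y, z in degrees. A call has 1 to 20 rows; each row shifts and turns the pose as measured when the row begins, along the tool's axes as they then stand; what a row does not reach is not made up. A row lasts 1/8 s, in which the tool goes at most 62.5 mm and 10.7 degrees, less where a joint would pass 70% of its speed; a pose out of reach is approached as far as the arm can. A call with a gripper value outside its range is refused whole. "jaw" is the finger opening in mm, from 0 to 85.4, set as the call begins (left out, the last holds). The fingers move at their own pace and stop on an object; "force" is the grip in N (left out, the last holds). Time passes only in rows, so rows that do not move let the fingers close. It gives the time, the measured TCP pose, the force and the opening at its end, in the units of the state.
- manip.get_obs(): the state, without advancing time (a new reading comes with each control period).
- manip.camera(name): name is "scene" or "top" or "wrist"; returns the picture (420x560x3 uint8, blue, green, red); there is no depth.
- manip.camera_info(name): a dict with "camera_matrix" (3x3 intrinsics, pixels), "R" (3x3) and "t" (3): a world point X has camera coordinates R X + t. Camera axes: x right, y down, z forward; pixel columns grow to the right and rows downward; lengths in m; the calibration is good to about 2 mm. A picture is of the moment at which its call begins: read the wrist's pose just before it. camera_info takes no time and is no camera call; for the wrist camera it gives the pose at the moment of the call.
- manip.hand_in(): hands the job in, once; it reports no verdict.
The state is a dict: "clock": time; "joint_pos": joint angles; "joint_velocities": joint speeds; "tau": joint torques, N m; "position": TCP position; "ee_rot": TCP orientation; "ft_force": force on the tool from outside, world axes, zero at the start; "torque": the same for the moment, N m; "grip_width": opening from 0.0 (shut) to 1.0 (fully open).
Only numpy, scipy, OpenCV 4.12 (cv2) and the standard library are available. Lean on these libraries where they do the work, as an engineer would, in place of code of your own. Each camera call takes 0.05 s, during which the arm holds its last target.

### The job

Open the blue air valve that is mounted on the underside of the low steel shelf: swing its blue lever across to the robot's left (clockwise seen from above) until it is fully open at its stop, then let go. Leave the red and yellow valves as they are set.

Things in the scene. Friction and masses are not known exactly. Their poses are not given: they have to be found in the camera images.
- blue_lever (a joint): Turn of the blue lever, rad: 0 shut stop, 1.40 open stop; starts at 0 to 0.3, grows clockwise seen from above. With phi = value - 0.70 the lever points from its axis along (-cos phi, sin phi, 0) in blue_valve's frame: to the robot's right when shut, straight at the robot at 0.70, left when open. Stays where left; friction 0.25 N m, 2 to 3 N at the grip. Push or pinch it.
- blue_valve: Fixed valve under the shelf. Origin on the turning axis at lever mid-height, 112 mm above the bench; z up, x into the shelf, y along it to the robot's left. Round blue knob 44 mm across, with a lever reaching past the shelf's front edge: steel bar, then a blue grip 18 mm wide, 18 mm high, 60 to 130 mm from the axis. A blue cap 28 mm across on top of the plate marks the axis.
- shelf: Fixed grey steel plate 700 (y) x 180 (x) x 8 mm on legs, top 148 mm above the bench. Origin at its centre at bench level. Turned up to 0.12 rad. Three valves (blue, red, yellow, in any order) under its front edge, axes 20 mm behind the edge, 200 mm or more apart. Things on the bench below the levers are under 45 mm high; two containers stand at the back of the shelf.
- red_end (a point): Free end of the red valve's lever (same shape as the blue, grip end 130 mm from its axis), at mid-height, 112 mm above the bench. Must stay as set; it starts between shut and nearly straight out.
- yellow_end (a point): Free end of the yellow valve's lever, likewise. Must stay as set.

How it is judged:
By the outcome, as a careful person would: the job done as asked, in the order asked, and still so for the second after the job is handed in, with the robot touching nothing.
It also fails if it takes over 32 s, if anything falls off the work surface, if the arm or the gripper's body presses on something with over 40 N, if the wrist force passes 120 N, or if a joint passes its speed limit or range.

## Working session

There is one attempt and no reset: what is moved stays moved. The work goes in short steps, Python scripts to look and compute and a tool call to move; the robot and the scene stay as the last step left them, time stands still between calls to the robot, and variables do not carry over. Pictures are saved under pics/ and viewed, and the job is handed in when it is done.

Besides the shell and the picture viewer there is one more tool, called as name(argument=value, ...) on one line, values as JSON. step_arm: Moves the arm, as the interface text tells. Its arguments: {"type":"object","properties":{"motion":{"type":"array"},"jaw":{"type":"number"},"force":{"type":"number"}},"required":["motion"]}

```bash
mkdir -p pics
python3 - <<'E'
from workcell import manip
import cv2
o=manip.get_obs();print(o)
for n in("scene","top","wrist"):
    cv2.imwrite(f"pics/{n}0.png",manip.camera(n));i=manip.camera_info(n);print(n,i)
E
```

```text
{'clock': 0.0, 'joint_pos': array([-1.18160529,  0.33284734, -0.06471103,  1.46097462,  0.02159508,
        1.34989192, -0.08851535]), 'joint_velocities': array([-0.0006679 , -0.00061194, -0.00032011,  0.00088341, -0.00023926,
       -0.00101628,  0.00056665]), 'tau': array([-5.97872477e-04, -6.25435281e+01,  4.89991251e-02, -3.91610241e+01,
        1.63240061e-02,  9.78315133e-03,  3.99745466e-05]), 'position': array([0.24998068, 0.57234929, 0.19331541]), 'ee_rot': array([ 2.04436116e-01,  9.78879648e-01, -7.03329907e-04, -1.16531872e-04]), 'ft_force': array([ 0.16801348, -0.47322009, -0.17336257]), 'torque': array([ 0.07280169, -0.03895378, -0.0141904 ]), 'grip_width': 1.001874948891746}
scene {'camera_matrix': array([[454.81544867,   0.        , 282.52404878],
       [  0.        , 454.81544867, 205.64475947],
       [  0.        ,   0.        ,   1.        ]]), 'R': array([[ 0.32060324,  0.9472114 ,  0.00203399],
       [ 0.64463387, -0.21661528, -0.73316096],
       [-0.69401782,  0.23636495, -0.68005211]]), 't': array([-0.11060912, -0.34027175,  1.34437572])}
top {'camera_matrix': array([[406.69745307,   0.        , 281.70782646],
       [  0.        , 406.69745307, 211.21289683],
       [  0.        ,   0.        ,   1.        ]]), 'R': array([[-0.00547545, -0.99971415, -0.02327308],
       [-0.98652608,  0.00920584, -0.16334486],
       [ 0.16351242,  0.02206511, -0.98629449]]), 't': array([-0.0490079 ,  0.61395787,  0.73081032])}
wrist {'camera_matrix': array([[327.05613882,   0.        , 278.22363212],
       [  0.        , 327.05613882, 212.11422828],
       [  0.        ,   0.        ,   1.        ]]), 'R': array([[ 0.40002837,  0.91650136, -0.00159872],
       [ 0.88321759, -0.38503389,  0.26772297],
       [ 0.24475291, -0.1085088 , -0.96349461]]), 't': array([-0.62460891, -0.03504335,  0.37745563])}
```

View pics/scene0.png

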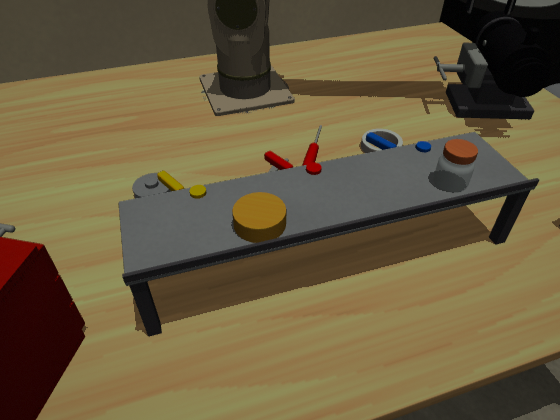

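View pics/top0.png

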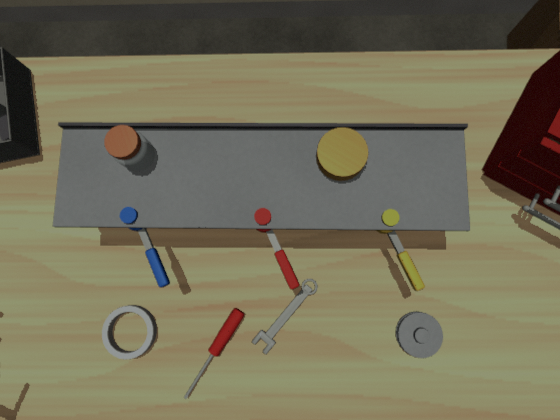

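View pics/wrist0.png

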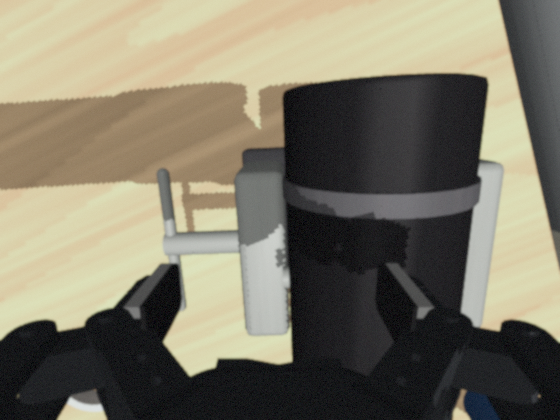

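The top view shows the blue cap at (129,216), with the blue grip running from (150,251) to (163,285). Red's grip ends at (295,287) and yellow's at (420,288). A ring lies below, at (129,332). The gripper is currently left of the shelf, above a vise.

```bash
cat > h.py <<'E'
from workcell import manip
import numpy as np, cv2
from scipy.spatial.transform import Rotation as Ro
def ray(n,u,v,z,I=None):
    I=I or manip.camera_info(n);d=I['R'].T@np.linalg.inv(I['camera_matrix'])@[u,v,1];c=-I['R'].T@I['t']
    return c+d*(z-c[2])/d[2]
E
python3 - <<'E'
from h import *
for k,u,v,z in [("cap",129,215,.152),("capR",263,216,.152),("capY",391,217,.152),("edgeL",55,227,.148),("edgeR",469,229,.148),("ge",163,285,.121),("gs",150,251,.121),("Re",294,286,.121),("Ye",420,287,.121),("ring",129,332,.02),("vise",38,158,.1),("jar",124,142,.22)]:
    print(k,ray("top",u,v,z).round(4))
# scene cap check
print(ray("scene",424,147,.152))
t=cv2.imread("pics/top0.png");cv2.imwrite("pics/tc.png",cv2.resize(t[190:310,80:230],None,fx=5,fy=5,interpolation=2))
s=cv2.imread("pics/scene0.png");cv2.imwrite("pics/sc.png",cv2.resize(s[110:210,340:480],None,fx=5,fy=5,interpolation=2))
E
```

```text
cap [0.5926 0.2004 0.152 ]
capR [ 0.5889 -0.0247  0.152 ]
capY [ 0.5853 -0.2362  0.152 ]
edgeL [0.5739 0.3268 0.148 ]
edgeR [ 0.5648 -0.3638  0.148 ]
ge [0.4763 0.1478 0.121 ]
gs [0.5342 0.1728 0.121 ]
Re [ 0.4735 -0.0752  0.121 ]
Ye [ 0.4708 -0.2864  0.121 ]
ring [0.3866 0.2412 0.02  ]
vise [0.7099 0.3985 0.1   ]
jar [0.6967 0.1871 0.22  ]
[0.59368254 0.20353777 0.152     ]
```

View pics/tc.png

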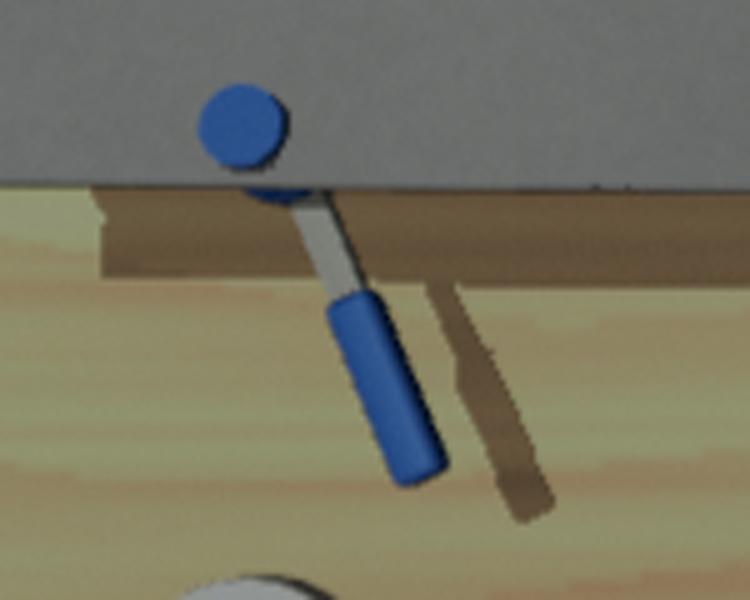

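View pics/sc.png

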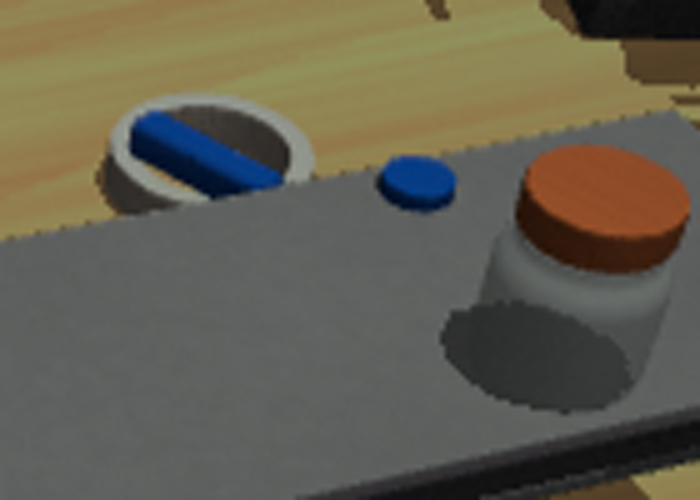

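Run:
```python
from h import *
for z in(0,.1):
  for u,v in((490,108),(450,115),(437,60)): print(ray("scene",u,v,z).round(3))
o=manip.get_obs();print(Ro.from_quat(o['ee_rot']).as_matrix().round(3))
a=np.array([.593,.2015])
e=np.array([ray("top",163,285,.121),ray("top",150,251,.121)])[:,:2]-a
print(e,np.hypot(*e.T),np.arctan2(e[:,1],-e[:,0]))
```

```text
[0.313 0.625 0.   ]
[0.309 0.497 0.   ]
[0.004 0.652 0.   ]
[0.445 0.488 0.1  ]
[0.441 0.379 0.1  ]
[0.182 0.511 0.1  ]
[[-0.916  0.4   -0.   ]
 [ 0.4    0.916 -0.001]
 [-0.    -0.001 -1.   ]]
[[-0.1166893  -0.05372847]
 [-0.05875619 -0.02865239]] [0.12846455 0.0653701 ] [-0.4315022  -0.45371799]
```

step_arm(motion=[[0, 0, -45, 0, 0, 0], [0, 0, -45, 0, 0, 0]], jaw=0)

```text
clock: 0.4
position: [0.2494, 0.5705, 0.2809]
ee_rot: [0.204, 0.979, -0.005, -0.001]
ft_force: [0.0, 0.3, 0.2]
grip_width: 0.604
```

The vise stands near (0.31, 0.55), and the tool is now above it. I'll cross over to the right of the blue lever, then turn so the tool x axis lies along the lever.

step_arm(motion=[[-42, -30, 0, 0, 0, 0], [-42, -31, 0, 0, 0, 0], [-42, -31, 0, 0, 0, 0], [-42, -31, 0, 0, 0, 0], [-42, -31, 0, 0, 0, 0], [-42, -31, 0, 0, 0, 0], [-42, -31, 0, 0, 0, 0], [-42, -31, 0, 0, 0, 0], [-42, -31, 0, 0, 0, 0], [-42, -31, 0, 0, 0, 0], [0, 0, 0, 0, 0, -10], [0, 0, 0, 0, 0, -10], [0, 0, 0, 0, 0, -10], [0, 0, 0, 0, 0, -10], [0, 0, 0, 0, 0, -8]])

```text
clock: 2.28
position: [0.5174, 0.1037, 0.2829]
ee_rot: [-0.223, 0.975, -0.002, -0.003]
ft_force: [-0.2, -0.6, -0.6]
grip_width: 0.0
```

```bash
cat > rel.py <<'E'
from h import *
import sys
o=manip.get_obs();R=Ro.from_quat(o['ee_rot']).as_matrix();p=o['position']
print(o['clock'],p.round(4),o['joint_pos'].round(2),o['ft_force'].round(1),o['grip_width'])
phi=float(sys.argv[1]);off=float(sys.argv[2]);z=float(sys.argv[3]);r=.105
c=np.array([.593-r*np.cos(phi)-off*np.sin(phi),.2015+r*np.sin(phi)-off*np.cos(phi),z])
print("shift tool mm",(R.T@(c-p)*1000).round(1))
# desired orientation
X=[-np.cos(phi),np.sin(phi),0];Y=[np.sin(phi),np.cos(phi),0]
D=np.array([X,Y,np.cross(X,Y)]).T
print("turn deg",np.degrees(Ro.from_matrix(R.T@D).as_rotvec()).round(1))
E
python3 rel.py -0.44 0.04 0.085; python3 -c "
from h import *
cv2.imwrite('pics/top1.png',manip.camera('top'))"
```

```text
2.275 [0.5174 0.1037 0.2829] [-0.59  0.08  0.32  1.58 -0.02  1.49  1.76] [-0.2 -0.6 -0.6] 0.00020923231678595405
shift tool mm [ -6.6  16.9 197.8]
turn deg [-0.2 -0.4  0.6]
```

View pics/top1.png

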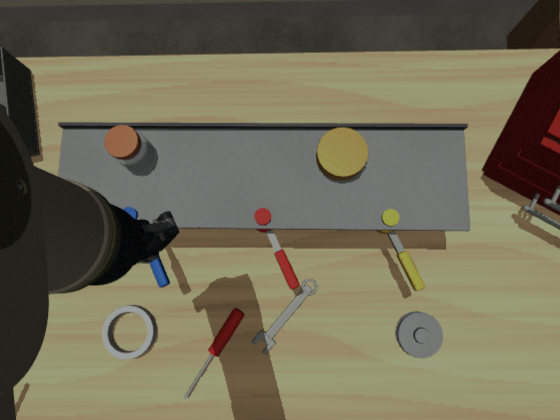

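The fingers show at about (160,228), right of the blue grip, and nothing has been disturbed. Lowering now.

step_arm(motion=[[-1, 3, 40, 0, 0, 0], [-1, 3, 40, 0, 0, 0], [-1, 3, 40, 0, 0, 0], [-1, 2, 40, 0, 0, 0], [0, 0, 30, 0, 0, 0], [0, 0, 8, 0, 0, 0]])

```text
clock: 3.08
position: [0.5153, 0.1147, 0.0795]
ee_rot: [-0.22, 0.976, -0.002, -0.002]
ft_force: [0.1, -0.1, 0.8]
grip_width: -0.001
```

```bash
python3 rel.py -0.44 0.024 0.085; python3 -c "
from h import *
cv2.imwrite('pics/top2.png',manip.camera('top')[180:320,80:320].repeat(3,0).repeat(3,1))
cv2.imwrite('pics/w2.png',manip.camera('wrist'))"
```

```text
3.075 [0.5153 0.1147 0.0795] [-0.58  0.22  0.3   1.87 -0.07  1.07  1.77] [ 0.1 -0.1  0.8] -0.0008715789147088449
shift tool mm [-2.3 21.4 -5.5]
turn deg [-0.2 -0.3  0.2]
```

View pics/top2.png

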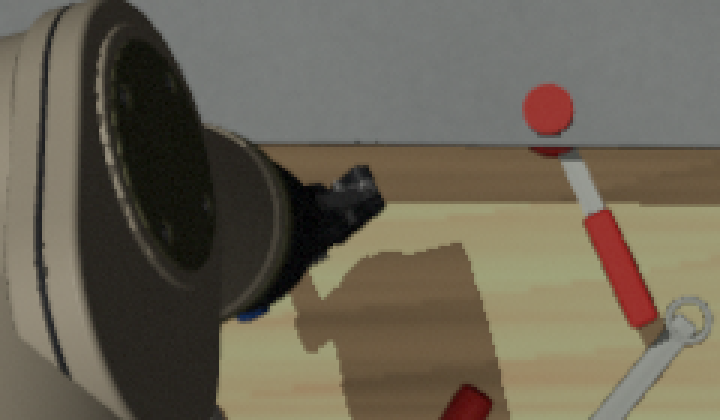

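View pics/w2.png

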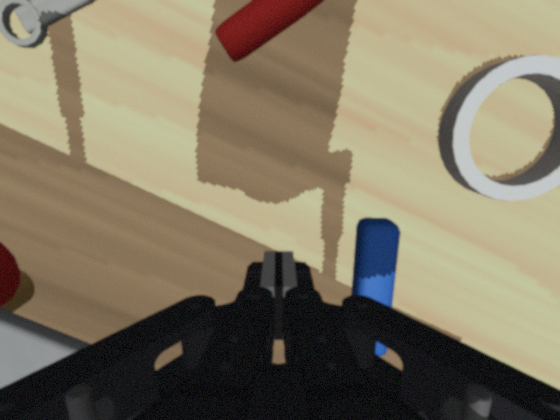

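The wrist view shows the blue grip (375,220–350) parallel to the fingers and to their left, with a clear gap. I'll raise 12 mm so only the finger tips touch, close the gap, and begin the arc.

step_arm(motion=[[-2, 8, -12, 0, 0, 0], [0, 10, 0, 0, 0, 0], [2.3, 15, 0, 0, 0, 8], [2.3, 15, 0, 0, 0, 8], [2.3, 15, 0, 0, 0, 8], [2.3, 15, 0, 0, 0, 8]])

```text
clock: 3.92
position: [0.4898, 0.1942, 0.1011]
ee_rot: [0.066, 0.998, 0.001, 0.004]
ft_force: [1.8, 0.1, 0.3]
grip_width: -0.0
```

```bash
python3 rel.py 0.713 0.024 0.092; python3 -c "
from h import *
cv2.imwrite('pics/w3.png',manip.camera('wrist'))"
```

```text
3.925 [0.4898 0.1942 0.1011] [-0.74  0.18  0.3   1.86 -0.06  1.1   1.02] [1.8 0.1 0.3] -4.656528816885883e-05
shift tool mm [-0.2 58.4  9.2]
turn deg [ 0.3  0.4 33.2]
```

View pics/w3.png

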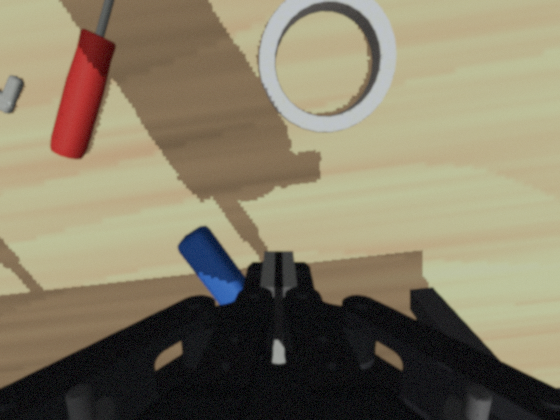

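```bash
python3 -c "
from h import *
cv2.imwrite('pics/t3.png',manip.camera('top')[160:340,60:300].repeat(3,0).repeat(3,1))
cv2.imwrite('pics/s3.png',cv2.resize(manip.camera('scene')[60:220,300:500],None,fx=4,fy=3.7))
print(manip.get_obs()['position'])
I=manip.camera_info('wrist');R=I['R'];t=I['t'];K=I['camera_matrix']
a=np.array([.593,.2015])
for phi in(-.435,-.3,-.1,0,.1):
  for r in(.06,.13):
    X=np.array([a[0]-r*np.cos(phi),a[1]+r*np.sin(phi),.121]);q=K@(R@X+t);print(phi,r,(q[:2]/q[2]).round())
q=K@(R@manip.get_obs()['position']+t);print('tcp',q[:2]/q[2])
"
```

```text
[0.48988966 0.19401148 0.10072458]
-0.435 0.06 [257. 339.]
-0.435 0.13 [183. 240.]
-0.3 0.06 [270. 333.]
-0.3 0.13 [212. 224.]
-0.1 0.06 [290. 327.]
-0.1 0.13 [261. 209.]
0 0.06 [301. 325.]
0 0.13 [286. 204.]
0.1 0.06 [312. 324.]
0.1 0.13 [312. 203.]
tcp [277.99046851 241.59718421]
```

View pics/t3.png

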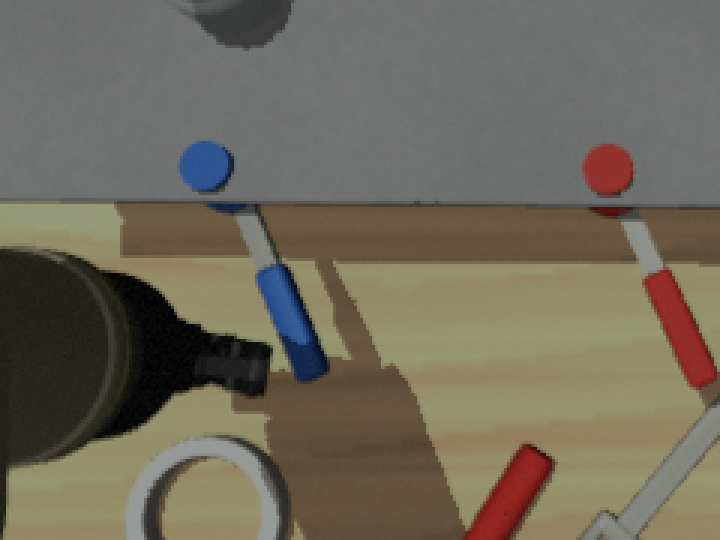

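View pics/s3.png

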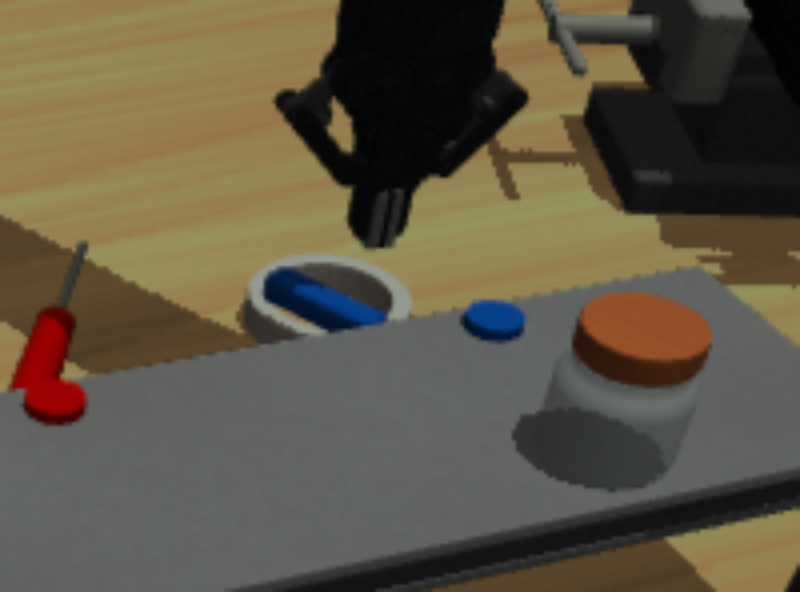

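```bash
python3 -c "
from h import *
p=manip.get_obs()['position']
for n in('scene','top','wrist'):
  I=manip.camera_info(n)
  for d in(0,.02,.04,.06):
    q=I['camera_matrix']@(I['R']@(p+[0,0,d])+I['t']);q=q[:2]/q[2]
    print(n,d,q.round(), (q-[300,60])*[4,3.7] if n=='scene' else (q-[60,160])*3)
"
```

```text
scene 0 [389. 141.] [357.0968401  298.31784752]
scene 0.02 [391. 133.] [363.17204454 269.45071131]
scene 0.04 [392. 125.] [369.42037745 239.76093233]
scene 0.06 [394. 117.] [375.84934641 209.21283732]
top 0 [141. 277.] [242.44945177 351.35230261]
top 0.02 [137. 277.] [229.65643782 351.22899214]
top 0.04 [132. 277.] [216.11725535 351.09848944]
top 0.06 [127. 277.] [201.76466154 350.96014636]
wrist 0 [278. 242.] [653.97140552 244.79155262]
wrist 0.02 [278. 255.] [654.05611601 286.30974955]
wrist 0.04 [278. 273.] [654.16231744 338.36106374]
wrist 0.06 [278. 295.] [654.2993763  405.53617982]
```

```bash
python3 -c "
from h import *
s=manip.camera('scene');t=manip.camera('top')
cv2.imwrite('pics/s4.png',cv2.resize(s[85:165,350:440],None,fx=7,fy=7,interpolation=2))
cv2.imwrite('pics/t4.png',cv2.resize(t[240:320,100:190],None,fx=7,fy=7,interpolation=2))
print(manip.get_obs()['position'])"
```

```text
[0.49020233 0.19233327 0.10037948]
```

View pics/s4.png

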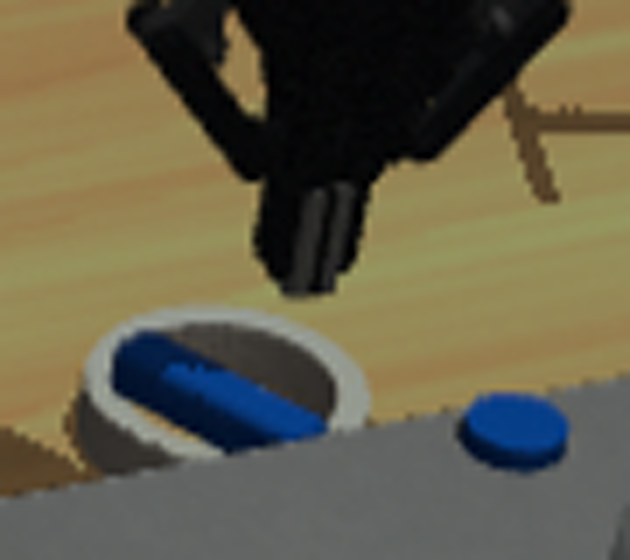

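View pics/t4.png

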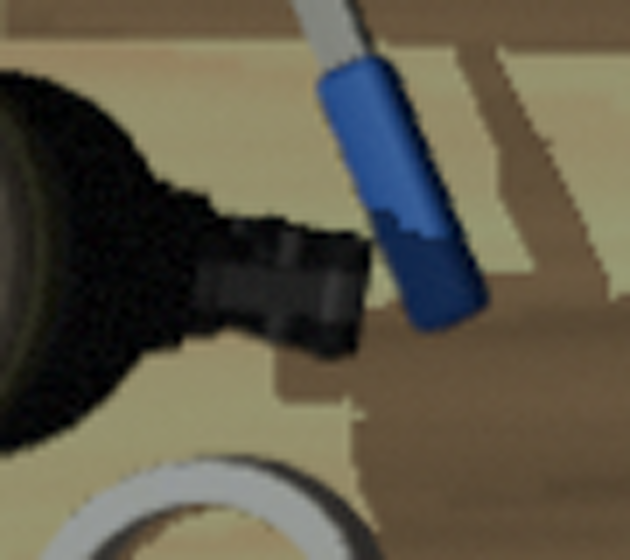

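```bash
python3 -c "
from h import *
P=[]
for n in('scene','top'):
  I=manip.camera_info(n);P.append(I['camera_matrix']@np.c_[I['R'],I['t']])
for a,b in(((395,127),(144,282)),((389,127),(151,282))):
  X=cv2.triangulatePoints(P[0],P[1],np.array(a,float),np.array(b,float)).ravel();X=X[:3]/X[3];print(X)
  for p in P: q=p@np.r_[X,1];print(q[:2]/q[2])
I=manip.camera_info('wrist');print('cam',-I['R'].T@I['t'], manip.get_obs()['position'])
"
```

```text
[0.48788045 0.19021827 0.1323801 ]
[389.63548388 127.99177216]
[136.12521622 278.24837357]
[0.48734046 0.17658654 0.13510832]
[383.93978775 127.89738863]
[143.56778486 278.52855354]
cam [0.4220892  0.20094593 0.27842925] [0.49020233 0.19233327 0.10037948]
```

```bash
python3 -c "
from h import *
o=manip.get_obs();R=Ro.from_quat(o['ee_rot']).as_matrix();p=o['position']
for n,x in(('wrist',.011),('wrist',0),('scene',-.011),('top',0)):
  I=manip.camera_info(n)
  for d in(0,.01,.02,.03,.04,.05):
    for y in (-.014,0):
      q=I['camera_matrix']@(I['R']@(p+R@[x,y,-d])+I['t']);q=q[:2]/q[2];print(n,x,y,d,q.round(1))
cv2.imwrite('pics/w4.png',cv2.resize(manip.camera('wrist')[180:400,170:390],None,fx=2.7,fy=2.7,interpolation=2))
"
```

```text
wrist 0.011 -0.014 0 [253.5 223.6]
wrist 0.011 0 0 [278.  223.6]
wrist 0.011 -0.014 0.01 [252.1 229.1]
wrist 0.011 0 0.01 [277.9 229.1]
wrist 0.011 -0.014 0.02 [250.6 235.3]
wrist 0.011 0 0.02 [277.9 235.3]
wrist 0.011 -0.014 0.03 [248.9 242.2]
wrist 0.011 0 0.03 [277.9 242.3]
wrist 0.011 -0.014 0.04 [247.  250.1]
wrist 0.011 0 0.04 [277.8 250.1]
wrist 0.011 -0.014 0.05 [244.8 259. ]
wrist 0.011 0 0.05 [277.8 259. ]
wrist 0 -0.014 0 [253.9 241.6]
wrist 0 0 0 [278.  241.6]
wrist 0 -0.014 0.01 [252.6 248.1]
wrist 0 0 0.01 [277.9 248.1]
wrist 0 -0.014 0.02 [251.1 255.2]
wrist 0 0 0.02 [277.9 255.2]
wrist 0 -0.014 0.03 [249.5 263.2]
wrist 0 0 0.03 [277.9 263.2]
wrist 0 -0.014 0.04 [247.6 272.2]
wrist 0 0 0.04 [277.8 272.2]
wrist 0 -0.014 0.05 [245.5 282.5]
wrist 0 0 0.05 [277.8 282.5]
scene -0.011 -0.014 0 [384.3 144.6]
scene -0.011 0 0 [390.5 143.9]
scene -0.011 -0.014 0.01 [385.  140.7]
scene -0.011 0 0.01 [391.3 139.9]
scene -0.011 -0.014 0.02 [385.8 136.7]
scene -0.011 0 0.02 [392. 136.]
scene -0.011 -0.014 0.03 [386.5 132.7]
scene -0.011 0 0.03 [392.8 132. ]
scene -0.011 -0.014 0.04 [387.2 128.6]
scene -0.011 0 0.04 [393.6 127.9]
scene -0.011 -0.014 0.05 [388.  124.5]
scene -0.011 0 0.05 [394.4 123.8]
top 0 -0.014 0 [149.6 277.9]
top 0 0 0 [141.8 276.9]
top 0 -0.014 0.01 [147.6 277.9]
top 0 0 0.01 [139.8 277. ]
top 0 -0.014 0.02 [145.6 278. ]
top 0 0 0.02 [137.6 277. ]
top 0 -0.014 0.03 [143.5 278. ]
top 0 0 0.03 [135.4 277. ]
top 0 -0.014 0.04 [141.4 278. ]
top 0 0 0.04 [133.1 277. ]
top 0 -0.014 0.05 [139.1 278.1]
top 0 0 0.05 [130.8 277. ]
```

View pics/w4.png

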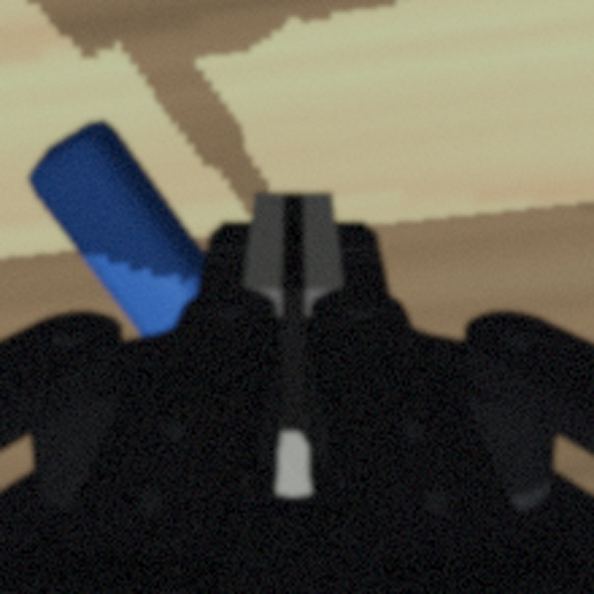

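The scene and wrist views agree that the closed finger tips are about 40 mm above the reported TCP. That means the fingers passed over the lever, and the top view shows its end still at (163,285), so it hasn't moved. I'll rise, go back to the right side and come in lower.

```bash
python3 rel.py -0.44 0.044 0.14
```

```text
4.225 [0.4902 0.192  0.1002] [-0.74  0.18  0.3   1.86 -0.06  1.1   1.03] [ 0.5 -0.4  0.2] -0.0008991894238519089
shift tool mm [-36.  -71.1 -39.6]
turn deg [ -0.1   0.4 -32.5]
```

step_arm(motion=[[0, 0, -40, 0, 0, 0], [-8, -20, 0, 0, 0, -8], [-6, -20, 0, 0, 0, -8], [-4, -20, 0, 0, 0, -8], [-2, -20, 0, 0, 0, -8], [0, 0, 0, 0, 0, 0]])

```text
clock: 4.97
position: [0.5184, 0.1069, 0.1424]
ee_rot: [-0.225, 0.974, -0.001, 0.004]
ft_force: [-0.4, -0.1, 0.2]
grip_width: 0.007
```

```bash
python3 rel.py -0.44 0.044 0.054
```

```text
4.975 [0.5184 0.1069 0.1424] [-0.6   0.15  0.33  1.81 -0.05  1.19  1.78] [-0.4 -0.1  0.2] 0.006611839056594383
shift tool mm [-2.3 10.2 88.4]
turn deg [-0.2  0.4  0.8]
```

step_arm(motion=[[-2, 3, 30, 0, 0, 0], [0, 3, 30, 0, 0, 0], [0, 0, 20, 0, 0, 0], [0, 0, 5, 0, 0, 0], [0, 0, 0, 0, 0, 0]])

```text
clock: 5.6
position: [0.5179, 0.1158, 0.0563]
ee_rot: [-0.22, 0.975, -0.0, 0.005]
ft_force: [0.1, -0.4, 0.9]
grip_width: 0.003
```

```bash
python3 rel.py -0.44 0.024 0.054; python3 -c "
from h import *
cv2.imwrite('pics/s5.png',cv2.resize(manip.camera('scene')[60:200,320:480],None,fx=4.5,fy=4.2))
cv2.imwrite('pics/w5.png',manip.camera('wrist'))"
```

```text
5.6 [0.5179 0.1158 0.0563] [-0.59  0.25  0.32  1.89 -0.09  1.01  1.78] [ 0.1 -0.4  0.9] 0.0030067844371102037
shift tool mm [ 0.5 21.5  2.2]
turn deg [-0.1  0.5  0.2]
```

View pics/s5.png

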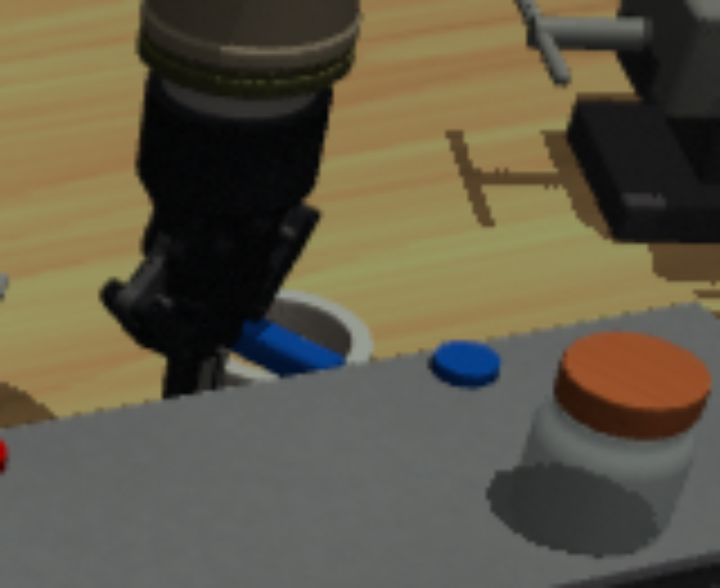

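View pics/w5.png

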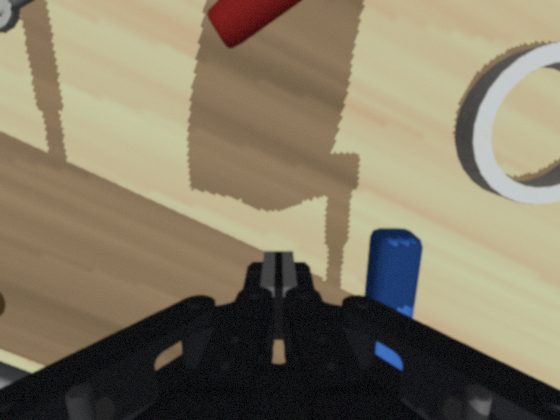

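The tips now go below the line of the shelf edge, to the right of the blue grip (wrist view, 395,235). I'll go 5 mm lower and start the push in small steps.

step_arm(motion=[[0, 6, 6, 0, 0, 0], [0, 10, 1, 0, 0, 0], [2, 13, 1, 0, 0, 7], [2, 13, 1, 0, 0, 7]])

```text
clock: 6.2
position: [0.4985, 0.1542, 0.0489]
ee_rot: [-0.096, 0.995, 0.001, 0.006]
ft_force: [0.7, -2.5, 1.1]
grip_width: 0.001
```

```bash
python3 rel.py 0.713 0.024 0.054; python3 -c "
from h import *
cv2.imwrite('pics/w6.png',manip.camera('wrist'))"
```

```text
6.2 [0.4985 0.1542 0.0489] [-0.68  0.23  0.33  1.93 -0.09  0.98  1.45] [ 0.7 -2.5  1.1] 0.0008996059732202767
shift tool mm [-18.1  96.1  -4.9]
turn deg [ 0.3  0.7 51.8]
```

View pics/w6.png

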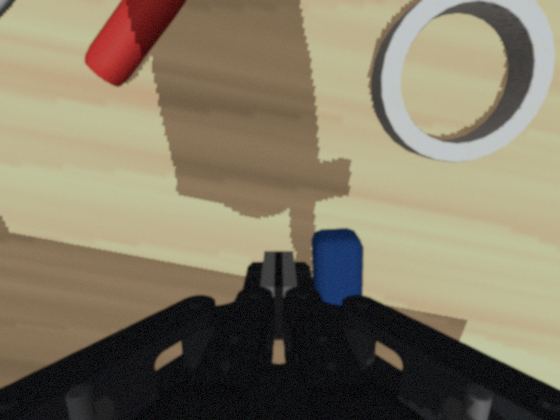

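The fingers are now against the lever (2.5 N), which is turning with the tool. I'll carry on round the arc.

step_arm(motion=[[2.5, 14, 0, 0, 0, 7.5], [2.5, 14, 0, 0, 0, 7.5], [2.5, 14, 0, 0, 0, 7.5], [2.5, 14, 0, 0, 0, 7.5], [2.5, 14, 0, 0, 0, 7.5]])

```text
clock: 6.88
position: [0.4895, 0.2255, 0.0488]
ee_rot: [0.237, 0.971, 0.001, 0.005]
ft_force: [1.0, -3.9, -0.4]
grip_width: -0.0
```

```bash
python3 rel.py 0.713 0.024 0.050; python3 -c "
from h import *
cv2.imwrite('pics/w7.png',manip.camera('wrist'))"
```

```text
6.875 [0.4895 0.2255 0.0488] [-0.85  0.28  0.37  1.88 -0.11  0.99  0.67] [ 1.  -3.9 -0.4] -0.00039847346379463593
shift tool mm [ 4.7 27.4 -1.1]
turn deg [ 0.4  0.5 13.4]
```

View pics/w7.png

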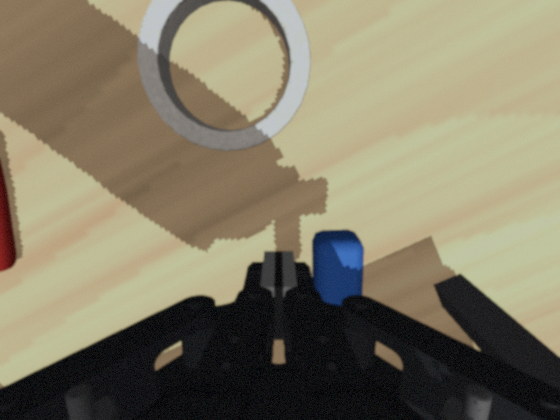

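step_arm(motion=[[2, 13, 0, 0, 0, 6.5], [2, 12, 0, 0, 0, 6.5], [0, 4, 0, 0, 0, 0]])

```text
clock: 7.3
position: [0.4998, 0.2534, 0.0485]
ee_rot: [0.345, 0.939, 0.001, 0.004]
ft_force: [-11.6, -8.9, 10.9]
grip_width: 0.001
```

```bash
python3 rel.py 0.713 0.024 0.050
```

```text
7.3 [0.4998 0.2534 0.0485] [-0.89  0.33  0.39  1.83 -0.14  1.01  0.43] [-11.6  -8.9  10.9] 0.0014976473881637682
shift tool mm [ 0.5 -2.3 -1.5]
turn deg [0.2 0.4 0.5]
```

Force has jumped from 4 N to about 15 N right where the stop was predicted. One more small nudge to confirm, then back off.

step_arm(motion=[[0, 4, 0, 0, 0, 0]])

```text
clock: 7.42
position: [0.4997, 0.2534, 0.0483]
ee_rot: [0.343, 0.939, -0.003, 0.002]
ft_force: [-22.3, -19.9, 24.4]
grip_width: 0.003
```

step_arm(motion=[[0, -15, 0, 0, 0, 0], [0, -20, 0, 0, 0, 0], [0, -5, -50, 0, 0, 0], [0, 0, -50, 0, 0, 0], [30, -30, -30, 0, 0, 0], [40, -40, 0, 0, 0, 0], [40, -40, 0, 0, 0, 0], [40, -40, 0, 0, 0, 0], [0, 0, 0, 0, 0, 0]])

```text
clock: 8.55
position: [0.2569, 0.1954, 0.1833]
ee_rot: [0.319, 0.948, 0.0, 0.004]
ft_force: [0.8, 0.3, 0.9]
grip_width: 0.002
```

```bash
python3 -c "
from h import *
cv2.imwrite('pics/t8.png',manip.camera('top'));cv2.imwrite('pics/s8.png',manip.camera('scene'))
o=manip.get_obs();print(o['clock'],o['position'],o['ft_force'])"
```

```text
8.65 [0.25935736 0.19580774 0.18347509] [-0.06772662  0.61090084  0.53041449]
```

View pics/t8.png

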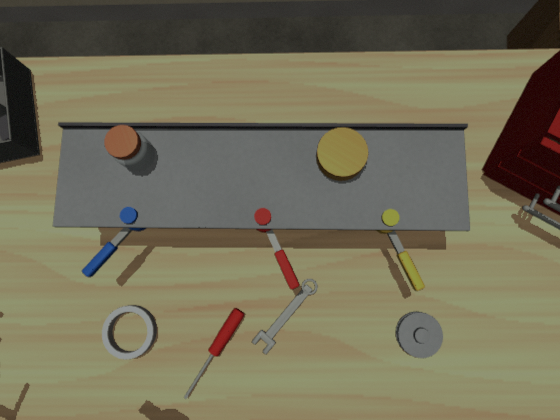

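View pics/s8.png

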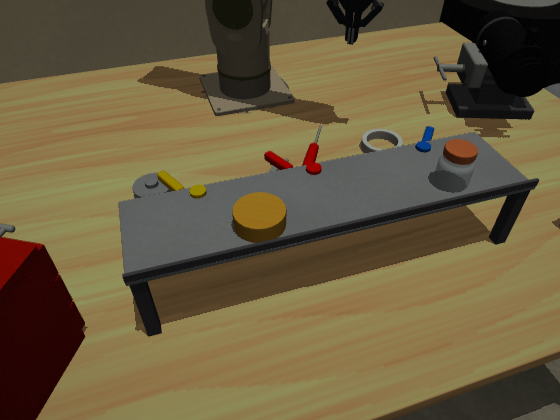

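The blue lever now points left, with its end at (88,271) and the near end of its grip at (112,247). Red (295,287), yellow (420,288) and everything else look unmoved.

```bash
python3 -c "
from h import *
for u,v in((88,271),(113,248)):
  e=ray('top',u,v,.121)[:2]-[.593,.2015];print(np.hypot(*e),np.arctan2(e[1],-e[0])-.013+.7)
a=cv2.imread('pics/top0.png');b=cv2.imread('pics/t8.png')
d=cv2.absdiff(a,b).max(2);print((d[235:300,240:460]>40).sum())
cv2.imwrite('pics/z.png',cv2.resize(b[190:290,70:190],None,fx=5,fy=5,interpolation=2))"
```

```text
0.12033162358404997 1.3832597669718987
0.06429612276997289 1.2857070365610221
0
```

View pics/z.png

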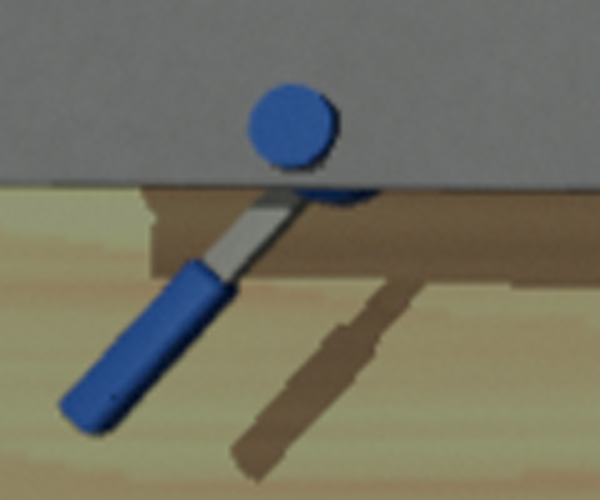

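```bash
python3 -c "
from h import *
A=ray('top',86,272.5,.121);B=ray('top',113,245.5,.121);e=(A-B)[:2];print(e,np.arctan2(e[1],-e[0])-.013+.7)
A=A[:2]-[.593,.2015];print(np.hypot(*A),np.arctan2(A[1],-A[0])+.687)
A=ray('top',163,285,.121);B=ray('top',150,251,.121);e=(A-B)[:2];print(np.arctan2(e[1],-e[0])-.013+.7)
print(manip.hand_in())"
```

```text
[-0.04607777  0.0439568 ] 1.4488452332238924
0.12438799389117808 1.3904986808651676
0.2785030311561861
the job is handed in; nothing more can be done
None
```

The blue valve is open at its stop, and I've handed the job in with the arm clear and touching nothing. It took 8.65 s of the 32 s allowed.

- **First try missed:** my first push passed above the lever. The camera views put the closed finger tips about 40 mm higher than the reported TCP. Nothing moved, so I came in lower and swung the lever to the robot's left with the closed fingers.
- **Stop reached:** the push force rose from about 4 N to about 39 N on the wrist with no further movement. The gripper was then where the stop was predicted. 39 N is close to the 40 N limit, though that limit is for the arm and gripper body, and it was the fingers that were pushing.
- **Lever angle:** the last top view gives 1.38–1.39 rad using the lever end. The direction of the grip alone gives 1.45, and one reading near the axis gave 1.29. These scatter around the expected 1.40, within what pixel reading allows.
- **Everything else:** a before-and-after comparison showed no changed pixels around the red and yellow levers. By eye, nothing else had moved.

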